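# Set the gauge dial to the red line and store it

## Task

Set the can gauge for the next run: push the blue peg round with the outside of the fingers until the dial's white index mark lines up with the red line on the scale ring, then press the green button fully down to store the setting, and let it come up again. Do not grip the peg, do not press the button while the mark is off the line, and leave the cans and everything else on the table as they stand.

Things in the scene. Friction and masses are not known exactly. Their poses are not given: they have to be found in the camera images.
- setting_unit: grey flat housing of the can gauge's setting unit, 236 x 184 x 30 mm, fixed to the table. Its origin lies at table level under the dial's axis; its z points up, its x from the button side towards the far end (the housing runs from x = -145 to +91 mm and y = -92 to +92 mm).
- scale_ring: fixed aluminium scale ring round the dial, concentric with it, inner radius 62 mm, outer radius 80 mm, its top 44 mm above the table. Black tick lines every 10 degrees (longer every 30) and one wider red line, the target, along the ring's own +x, with a red tab 14 mm wide on the ring's outside behind it. Origin on the dial's axis 30 mm above the table.
- target_line (a point): inner end of the red target line on the scale ring, 61.5 mm from the dial's axis, 44.5 mm above the table. The line is 4 mm wide.
- index_mark (a point): outer end of the dial's white index mark, 61.5 mm from the dial's axis, 44.5 mm above the table; it turns with the dial. The mark is 4 mm wide.
- dial (a joint): turning angle of the black dial (radius 60 mm, top face 48 mm above the table, vertical axis through the unit's origin), rad; grows counter-clockwise seen from above, and at 0 the index mark points along the unit's own +x. It may be turned either way (its stops, at -4 and 10.5, are beyond any need); it needs about 1.5 N at the peg and stays where it is left, without coasting.
- peg (a point): the blue upright peg on the dial, its middle, 65 mm above the table, 42 mm from the dial's axis, 180 degrees round from the index mark. The peg is 24 mm long along the circle it runs on and 14 mm wide across it, with two rounded sides (dial_c1, which leads when the dial turns clockwise seen from above, and dial_c2, which leads counter-clockwise), and stands from 48 mm to 86 mm above the table.
- store_button_top (a point): centre of the top face of the round green spring button on the unit (28 mm across), 113 mm from the dial's axis towards the unit's -x; at rest 52 mm above the table
- store_button (a joint): how far the green button is pressed, m: 0 at rest, 0.006 fully down, which takes 5 N; it springs back when let go
- can_12: a filled drink can, 57 mm across, 156 mm tall, standing to the left of the unit; origin at the centre of its underside
- can_14: a filled drink can, 57 mm across, 156 mm tall, standing to the left of the unit; origin at the centre of its underside
- can_15: a filled drink can, 57 mm across, 156 mm tall, standing at the back; origin at the centre of its underside
- can_16: a filled drink can, 57 mm across, 156 mm tall, standing at the back; origin at the centre of its underside
- can_30: a filled drink can, 57 mm across, 156 mm tall, standing on the kitchen scale; origin at the centre of its underside
- kitchen_scale: flat black kitchen scale, 169 x 212 x 18 mm, to the right of the unit; origin at the centre of its underside
- marker_silver: silver felt marker lying on the table, 16 x 138 x 18 mm, to the right of the unit; origin at the centre of its underside
- sample_cup: white open sampling cup, 69 mm across, 84 mm tall, to the left of the unit, beyond the cans; origin at the centre of its underside
- lid_stack: stack of black can lids, 59 mm across, 42 mm tall, at the back; origin at the centre of its underside
- lid_a: single black can lid, 59 mm across, 7 mm thick, at the back; origin at the centre of its underside

How it is judged (in metres and radians):
On the way, in this order (a step that is already met when the one before it is completed fails the run):
1. the white index mark is lined up with the red line (horizontal distance between index_mark and target_line below 0.0045 m and velocity of joint dial between -0.05 and 0.05 rad/s), for 0.3 s.
2. the green button is pressed down with the mark on the line (horizontal distance between index_mark and target_line below 0.0045 m and value of joint store_button above 0.0045 m), for 0.05 s.
At the end, for the whole second after the job is handed in: The outer end of the index mark is within 4.5 mm of the inner end of the red line (about 4.2 degrees), after the button has been pressed at least 4.5 mm of its 6 mm with the mark so set, and the button is up again (less than 1.5 mm down) (horizontal distance between index_mark and target_line below 0.0045 m and value of joint store_button below 0.0015 m); the robot touches nothing.
It fails at once if the button is pressed while the mark is off the red line (value of joint store_button above 0.003 m and horizontal distance between index_mark and target_line above 0.007 m).
It fails at once if the peg is gripped: the fingers press on both of its sides at once (contact force between the fingers and dial_c1 above 2 N and contact force between the fingers and dial_c2 above 2 N).
It fails at once if a can or another thing on the table is shifted or lifted by more than 15 mm, or tipped (distance of any of can_12, can_14, can_15, can_16, can_30, kitchen_scale, marker_silver, sample_cup, lid_stack, lid_a from where it was at the start of the episode above 0.015 m or angle between any of can_12, can_14, can_15, can_16, can_30, sample_cup's own z axis and vertical above 0.3 rad).
It also fails if it takes over 64 s, if anything falls off the work surface, if the arm or the gripper's body presses on something with over 40 N, if the wrist force passes 120 N, or if a joint passes its speed limit or range.

## Robot

A 6-joint arm with a two-finger parallel gripper is mounted at the origin on a cart in front of the work surface, level with it; the furniture and walls round the work are solid. World frame = base frame: x ahead of the robot, y to its left, z up, the work surface at z = 0. Lengths are in mm, angles in rad, forces in N, time in s.
With the tool pointing down it reaches from about 275 to 750 mm from the base axis. Payload 10.2 kg.
Tool frame: the origin (TCP) lies at the very end of the fingers, on their centre line; the grasp point (between the pads) lies 19 mm behind it; z points along the fingers, y is the line along which they close (so a half turn about z gives the same grasp; the last joint's range is limited). The gripper opens to 85 mm and grips with 20 to 120 N. Pads are 22 mm wide; open, the fingers measure 114 mm over their backs; the gripper's body (76 mm by 85 mm) begins 54 mm behind the grasp point. The pads swing forward as they close: fully open they stand 13 mm farther back than shut.
Start: joints at [-1.541, 0.313, 1.498, -0, 1.331, -0.223], TCP at [131.297, -508.323, 231.294] pointing down, gripper open.
Joint ranges: [-2.94, 2.94], [-0.97, 2.17], [0.19, 2.56], [-1.23, 4.37], [0.02, 3.11], [-2.88, 2.88]. Speed limits (rad/s): [2.39, 2.39, 3.01, 3.14, 3.14, 3.14].

## Interface

Orientations are given as a unit quaternion [w, x, y, z].
In Python, from rig import * gives the robot as it stands. The module is installed in compiled form; this text tells all that it offers.
- The arm moves only by the shell command python3 -m crank 'ROWS' [FORCE]. ROWS is JSON, a list that holds one entry, the list of rows, each a list of 7 numbers: the shift along the tool's x, y, z in units of 25 mm (1.0 is 25 mm), then the turn, a rotation vector about the tool's x, y, z in units of 8 degrees (1.0 is 8 degrees), then the finger opening in mm, from 0 to 85.4. A call has exactly 8 rows; each row shifts and turns the commanded pose from where the row before left it, along the tool's axes as they then stand; what a row does not reach is not made up. A row lasts 1/10 s, in which the tool goes at most 50 mm and 8.59 degrees, less where a joint would pass 70% of its speed; a pose out of reach is approached as far as the arm can. A call is refused whole if a number of a shift passes 1 or a number of a turn 1, either way. A call with a gripper value outside its range is refused whole. The fingers move at their own pace and stop on an object; FORCE is the grip in N (left out, the last holds). Time passes only in rows, so rows that do not move let the fingers close, or fill a call up. It gives the time, the measured TCP pose, the force, the opening and the grip force at its end, in the units of the state.
- sense(): the state, without advancing time (a new reading comes with each control period).
- capture(name): name is "scene" or "side" or "wrist"; returns the picture (420x560x3 uint8, blue, green, red); there is no depth.
- camera_model(name): a dict with "fx", "fy", "cx", "cy" (pixels), "world_from_camera" (4x4, takes a point from camera to world coordinates); the wrist camera has in their place "T_tool_cam" (4x4, takes a point from camera to tool coordinates, whose origin is the TCP and whose axes are the flange's). Camera axes: x right, y up, looking along -z (the intrinsics and any distortion apply to the point x, -y, -z); pixel columns grow to the right and rows downward; lengths in mm; the calibration is good to about 2 mm. A picture is of the moment at which its call begins: read the wrist's pose just before it. camera_model takes no time and is no camera call.
- finish_job(): hands the job in; it is judged then, once.
The state is a dict: "time_s": time; "joints": joint angles; "dq": joint speeds; "tau": joint torques, N m; "eef_pos": TCP position; "ee_rot": TCP orientation; "force": force on the tool from outside, world axes, zero at the start; "wrist_torque": the same for the moment, N m; "grip_width": opening from 0.0 (shut) to 1.0 (fully open); "grip_force": force on a finger pad.
Only numpy, scipy, OpenCV 4.12 (cv2) and the standard library are available. Lean on these libraries where they do the work, as an engineer would, in place of code of your own. Each camera call takes 0.05 s, during which the arm holds its last target. There are 200 camera calls.

## Working session

There is one attempt and no reset: what is moved stays moved. The work goes in short steps, Python scripts to look and compute and a shell command to move; the robot and the scene stay as the last step left them, time stands still between calls to the robot, and variables do not carry over. Pictures are saved under pics/ and viewed, at most 10 in all, crops included, and the job is handed in when it is done.

```bash
mkdir -p pics; python3 - <<'E'
from rig import *
import cv2,numpy as np
s=sense();print(s)
for n in("scene","side","wrist"):
    cv2.imwrite(f"pics/{n}0.png",capture(n)); m=camera_model(n); print(n,{k:np.round(v,3).tolist() if not isinstance(v,str) else v for k,v in m.items()})
a=cv2.imread("pics/scene0.png");b=cv2.imread("pics/side0.png")
E
```

```text
{'time_s': 0.0, 'joints': array([-1.54139717e+00,  3.13490080e-01,  1.49844874e+00,  4.91448365e-06,
        1.33099126e+00, -2.23439933e-01]), 'dq': array([ 5.08395866e-04, -1.52989355e-03,  2.90622501e-04, -1.43989706e-04,
        4.23373394e-05, -6.76140211e-04]), 'tau': array([ 1.08189262e-03, -4.12265217e+01, -2.59742510e+01, -9.03037312e-05,
        4.13282964e-03, -5.90576761e-07]), 'eef_pos': array([ 131.29210116, -508.05193922,  230.71017844]), 'ee_rot': array([-6.65337687e-04,  9.92019538e-01,  1.26082468e-01,  6.71524368e-05]), 'force': array([ 0.5032687 , -0.27168942, -0.75955621]), 'wrist_torque': array([-0.00035507, -0.06509538,  0.03602447]), 'grip_force': 0.0, 'grip_width': 1.0004710804312982}
scene {'fx': 518.582, 'fy': 518.582, 'cx': 275.965, 'cy': 210.98, 'world_from_camera': [[0.789, 0.432, -0.438, -30.811], [-0.615, 0.542, -0.573, -1096.649], [-0.011, 0.721, 0.693, 1006.509], [0.0, 0.0, 0.0, 1.0]]}
side {'fx': 487.674, 'fy': 487.674, 'cx': 274.716, 'cy': 207.579, 'world_from_camera': [[-0.974, 0.093, -0.207, 261.972], [-0.227, -0.381, 0.896, 986.108], [0.005, 0.92, 0.392, 644.829], [0.0, 0.0, 0.0, 1.0]]}
wrist {'fx': 321.314, 'fy': 321.314, 'cx': 275.617, 'cy': 208.768, 'T_tool_cam': [[-0.0, 0.959, 0.283, 71.296], [1.0, 0.0, -0.0, -0.055], [-0.0, 0.283, -0.959, -143.098], [0.0, 0.0, 0.0, 1.0]]}
```

View pics/scene0.png

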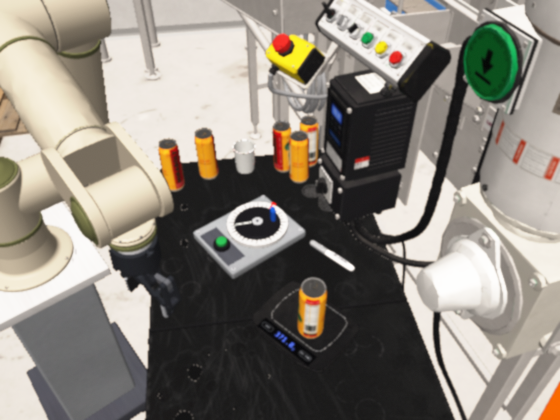

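View pics/side0.png

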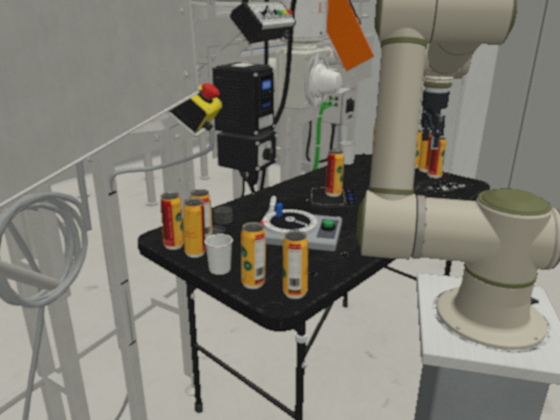

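The scene view shows the unit with the button near (221,243), the dial centre near (257,221), and the blue peg at about (273,213). The side view shows the dial near (290,222) and the button near (327,225). I'll enlarge both.

```bash
python3 - <<'E'
import cv2,numpy as np
a=cv2.imread("pics/scene0.png")[190:280,185:315];b=cv2.imread("pics/side0.png")[190:260,245:350]
a=cv2.resize(a,(780,540),interpolation=cv2.INTER_CUBIC)[:, :]
cv2.imwrite("pics/c1.png",a)
E
cat > h.py <<'E'
from rig import *
import numpy as np, cv2
from scipy.spatial.transform import Rotation as R
def cam(n,s=None):
    m=camera_model(n)
    if n!="wrist": T=np.array(m["world_from_camera"])
    else:
        q=s["ee_rot"];W=np.eye(4);W[:3,:3]=R.from_quat([q[1],q[2],q[3],q[0]]).as_matrix();W[:3,3]=s["eef_pos"];T=W@np.array(m["T_tool_cam"])
    return m,T
def onz(m,T,uv,z):
    d=T[:3,:3]@np.array([(uv[0]-m["cx"])/m["fx"],-(uv[1]-m["cy"])/m["fy"],-1]);o=T[:3,3]
    return o+d*(z-o[2])/d[2]
def ray(m,T,uv):
    d=T[:3,:3]@np.array([(uv[0]-m["cx"])/m["fx"],-(uv[1]-m["cy"])/m["fy"],-1]);return T[:3,3],d/np.linalg.norm(d)
def tri(rs):
    A=sum(np.eye(3)-np.outer(d,d) for o,d in rs);b=sum((np.eye(3)-np.outer(d,d))@o for o,d in rs);return np.linalg.solve(A,b)
E
python3 - <<'E'
from h import *
m,T=cam("scene")
print({k:np.round(v,4).tolist() for k,v in m.items() if k not in("world_from_camera",)} )
for uv,z in [((221,243),52),((257,221),48),((273,207),86),((312,300),90)]:print(uv,onz(m,T,uv,z).round(1))
m,T2=cam("side")
print(tri([ray(*cam("scene"),(221,243)),ray(m,T2,(327,225))]))
print(cam("wrist",sense())[0].keys())
E
```

```text
{'fx': 518.5825, 'fy': 518.5825, 'cx': 275.9651, 'cy': 210.9797}
(221, 243) [ 393.6 -311.8   52. ]
(257, 221) [ 512.6 -301.9   48. ]
(273, 207) [ 553.8 -318.    86. ]
(312, 300) [ 438.3 -605.6   90. ]
[ 400.95527461 -302.49493599   41.31351636]
dict_keys(['fx', 'fy', 'cx', 'cy', 'T_tool_cam'])
```

View pics/c1.png

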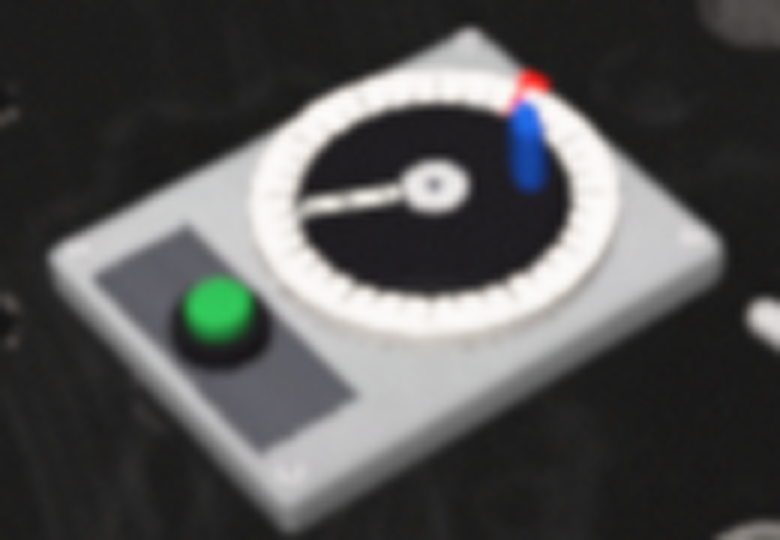

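Crop readings in full-image pixels: button top (221.3,241.2), dial centre (257.5,221), peg top about (272.5,208.5), red line inner end about (270.8,207.5), index outer end (235.5,225). The mark is roughly opposite the red line. I'll go over the unit with the fingers shut for a wrist view.

```bash
python3 -m crank '[[[0.93,-0.32,0,0,0,0,0],[0.93,-0.32,0,0,0,0,0],[0.93,-0.32,0,0,0,0,0],[0.93,-0.32,0,0,0,0,0],[0.93,-0.32,0,0,0,0,0],[0.93,-0.32,0,0,0,0,0],[0.93,-0.32,0,0,0,0,0],[0.93,-0.32,0,0,0,0,0]]]' 20
python3 -m crank '[[[0.93,-0.32,0,0,0,0,0],[0.93,-0.32,0,0,0,0,0],[0.93,-0.32,0.1,0,0,0,0],[0.93,-0.32,0.2,0,0,0,0],[0.93,-0.32,0.2,0,0,0,0],[0.93,-0.32,0.2,0,0,0,0],[0.93,-0.32,0.1,0,0,0,0],[0,0,0,0,0,0,0]]]'
python3 - <<'E'
from h import *
s=sense();print(s["time_s"],s["eef_pos"],s["ee_rot"],s["grip_width"],s["joints"]);im=capture("wrist");cv2.imwrite("pics/w1.png",im)
E
```

```text
time_s: 0.95
eef_pos: [296.1, -399.1, 231.1]
ee_rot: [-0.0, 0.992, 0.126, -0.0]
force: [0.8, -1.0, -0.3]
grip_width: -0.001
grip_force: 0.0
time_s: 1.75
eef_pos: [440.3, -303.3, 210.6]
ee_rot: [-0.001, 0.992, 0.127, -0.0]
force: [0.1, 0.1, 0.5]
grip_width: 0.004
grip_force: 0.0
1.75 [ 440.33149418 -303.26782963  210.59786226] [-6.45481468e-04  9.91851040e-01  1.27401242e-01 -1.44091374e-04] 0.003813696944213226 [-8.22645588e-01  3.51154258e-01  1.50014455e+00  5.36840013e-04
  1.29151180e+00  4.92505524e-01]
```

View pics/w1.png

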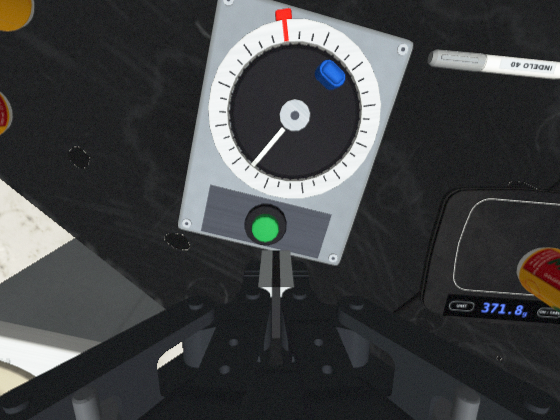

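The wrist view is clear: hub (295,115), index outer end (253,166), red line inner end (287,41), peg top (331,73), button top (265,229).

```bash
cat > meas.py <<'E'
from h import *
def ana(m,T,hub,idx,red,peg,but):
    P=[onz(m,T,u,z) for u,z in zip((hub,idx,red,peg,but),(50,46,44.5,86,52))]
    c=P[0]; 
    for n,p in zip("hub idx red peg but".split(),P):
        v=(p-c)[:2];print(n,p.round(1),"r",np.hypot(*v).round(1),"ang",np.degrees(np.arctan2(v[1],v[0])).round(1))
E
python3 - <<'E'
from meas import *
s=sense()
mw,Tw=cam("wrist",s);ms,Ts=cam("scene")
w=[(295,115),(253,166),(287,41),(331,73),(265,229)]
sc=[(257.5,221),(235.5,225),(270.8,207.5),(272.5,208.5),(221.3,241.2)]
ana(mw,Tw,*w);ana(ms,Ts,*sc)
for a,b in zip(w,sc): print(tri([ray(mw,Tw,a),ray(ms,Ts,b)]).round(1))
E
```

```text
hub [ 511.9 -303.4   50. ] r 0.0 ang 0.0
idx [ 456.4 -277.1   46. ] r 61.4 ang 154.7
red [ 569.7 -280.3   44.5] r 62.3 ang 21.7
peg [ 548.5 -319.9   86. ] r 40.2 ang -24.3
but [ 399.1 -303.6   52. ] r 112.8 ang -179.9
hub [ 512.5 -304.4   50. ] r 0.0 ang 0.0
idx [ 461.1 -277.2   46. ] r 58.1 ang 152.1
red [ 574.3 -280.7   44.5] r 66.2 ang 20.9
peg [ 549.4 -321.6   86. ] r 40.7 ang -25.0
but [ 397.6 -307.2   52. ] r 114.9 ang -178.6
[ 512.3 -303.7   49.5]
[ 458.4 -278.4   49. ]
[ 571.3 -281.3   46. ]
[ 549.4 -320.4   84.8]
[ 398.5 -304.2   49.1]
```

Both views agree: dial axis (512,-304), button (399,-304), mark at 154.6°, red line at 21.5°, peg at -25.4°. The dial must turn about 133° clockwise. I'll put the shut fingers on the counter-clockwise side of the peg, with tool x along the tangent.

```bash
python3 -m crank '[[[0.62,0.1,0,0,0,0,0],[0.62,0.1,0,0,0,0,0],[0.62,0.1,0,0,0,0,0],[0.62,0.1,0,0,0,0,0],[0.62,0.09,0,0,0,0,0],[0.62,0.09,0,0,0,0,0],[0.62,0.09,0,0,0,0,0],[0.6,0.09,0,0,0,0,0]]]'
python3 -m crank '[[[0,0,0.8,0,0,-0.9,0],[0,0,0.9,0,0,-0.9,0],[0,0,0.9,0,0,-0.9,0],[0,0,0.9,0,0,-0.9,0],[0,0,0.9,0,0,-0.9,0],[0,0,0.8,0,0,-0.9,0],[0,0,0.74,0,0,-0.9,0],[0,0,0,0,0,0,0]]]'
python3 - <<'E'
from h import *
s=sense();print(s["time_s"],s["eef_pos"],s["ee_rot"],s["joints"]);im=capture("wrist");cv2.imwrite("pics/w2.png",im)
q=s["ee_rot"];x=R.from_quat([q[1],q[2],q[3],q[0]]).as_matrix()[:,0];print("yaw",np.degrees(np.arctan2(x[1],x[0])))
E
```

```text
time_s: 2.6
eef_pos: [563.1, -293.3, 211.3]
ee_rot: [0.0, 0.992, 0.126, -0.0]
force: [-0.1, -0.3, 0.4]
grip_width: 0.002
grip_force: 0.0
time_s: 3.4
eef_pos: [561.5, -292.5, 60.4]
ee_rot: [-0.002, 0.844, 0.536, -0.001]
force: [-0.6, 0.4, 0.2]
grip_width: 0.001
grip_force: 0.0
3.4 [ 561.51686532 -292.46597973   60.39847234] [-0.0022637   0.84389686  0.53649989 -0.00091721] [-6.64840619e-01  7.16046171e-01  1.33046334e+00 -2.48189464e-04
  1.09996308e+00 -2.26503108e-01]
yaw 64.8914709518671
```

View pics/w2.png

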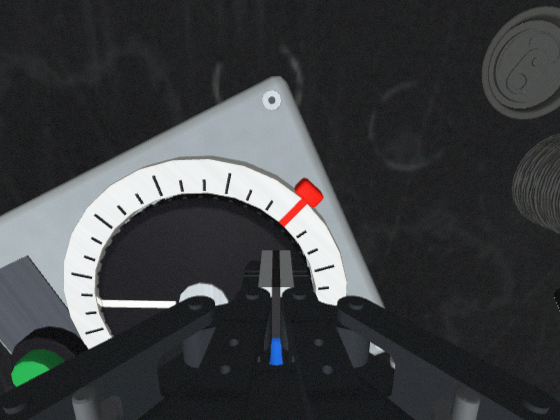

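The fingertips stand between the peg (blue, 276,352, behind the fingers) and the red line (285,215), with the mark's outer end at (100,303). I'm starting the clockwise arc.

```bash
cat > st.py <<'E'
from h import *
s=sense();q=s["ee_rot"];x=R.from_quat([q[1],q[2],q[3],q[0]]).as_matrix()[:,0];yaw=np.arctan2(x[1],x[0])
p=s["eef_pos"][:2]-[512.1,-303.7]
print("t",s["time_s"],"yaw",np.degrees(yaw).round(1),"tool-frame p x",(p@[np.cos(yaw),np.sin(yaw)]).round(1),"y",(p@[np.sin(yaw),-np.cos(yaw)]).round(1),"z",s["eef_pos"][2].round(1),"F",s["force"].round(1),"q6",s["joints"][5].round(2))
E
python3 -m crank '[[[-0.16,0,0,0,0,0,0],[-0.16,0,0,0,0,0,0],[-0.143,0.074,0,0,0,0.625,0],[-0.143,0.074,0,0,0,0.625,0],[-0.143,0.074,0,0,0,0.625,0],[-0.143,0.074,0,0,0,0.625,0],[-0.143,0.074,0,0,0,0.625,0],[-0.143,0.074,0,0,0,0.625,0]]]'
python3 st.py
python3 -m crank '[[[-0.143,0.074,0,0,0,0.625,0],[-0.143,0.074,0,0,0,0.625,0],[-0.143,0.074,0,0,0,0.625,0],[-0.143,0.074,0,0,0,0.625,0],[-0.143,0.074,0,0,0,0.625,0],[-0.143,0.074,0,0,0,0.625,0],[-0.143,0.074,0,0,0,0.625,0],[0,0,0,0,0,0,0]]]'
python3 st.py
```

```text
time_s: 4.25
eef_pos: [555.8, -323.6, 63.8]
ee_rot: [0.0, 0.955, 0.297, 0.001]
force: [0.6, 2.2, -0.1]
grip_width: 0.004
grip_force: 0.8
t 4.25 yaw 34.6 tool-frame p x 24.7 y 41.1 z 63.8 F [ 0.6  2.2 -0.1] q6 0.26
time_s: 5.05
eef_pos: [536.6, -344.3, 63.7]
ee_rot: [0.0, 1.0, -0.002, 0.0]
force: [0.6, -0.6, -0.0]
grip_width: -0.0
grip_force: 0.0
t 5.05 yaw -0.3 tool-frame p x 24.7 y 40.5 z 63.7 F [ 0.6 -0.6 -0. ] q6 0.82
```

```bash
python3 - <<'E'
from h import *
cv2.imwrite("pics/w3.png",capture("wrist"))
E
```

```text
(no output)
```

View pics/w3.png

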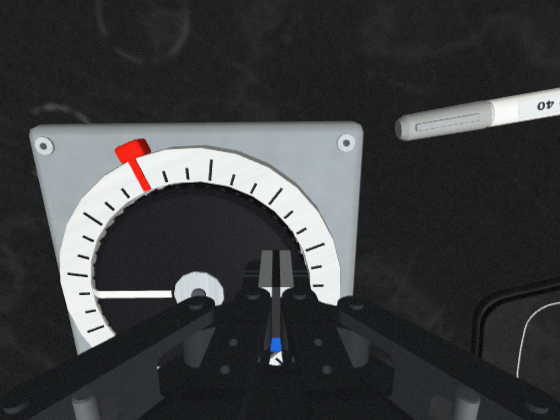

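The mark's outer end is at (97,294), the red line's inner end at (148,189), and the hub partly visible at (198,290). The dial is following.

```bash
cat >> h.py <<'E'
def angs(s,idx,red,zi=46):
    m,T=cam("wrist",s);c=np.array([512.1,-303.7])
    a=[]
    for u,z in((idx,zi),(red,44.5)):
        v=onz(m,T,u,z)[:2]-c;a.append(np.degrees(np.arctan2(v[1],v[0])));print(u,"r",np.hypot(*v).round(1),"ang",a[-1].round(1))
    print("diff",round(a[0]-a[1],1))
E
python3 - <<'E'
from h import *
angs(sense(),(97,294),(148,189))
E
```

```text
(97, 294) r 60.5 ang 91.4
(148, 189) r 64.1 ang 23.3
diff 68.1
```

```bash

python3 -m crank '[[[-0.143,0.074,0,0,0,0.625,0],[-0.143,0.074,0,0,0,0.625,0],[-0.143,0.074,0,0,0,0.625,0],[-0.143,0.074,0,0,0,0.625,0],[-0.143,0.074,0,0,0,0.625,0],[-0.143,0.074,0,0,0,0.625,0],[-0.143,0.074,0,0,0,0.625,0],[-0.143,0.074,0,0,0,0.625,0]]]'
python3 -m crank '[[[-0.143,0.074,0,0,0,0.625,0],[-0.143,0.074,0,0,0,0.625,0],[-0.143,0.074,0,0,0,0.625,0],[-0.143,0.074,0,0,0,0.625,0],[0,0,0,0,0,0,0],[0,0,0,0,0,0,0],[0,0,0,0,0,0,0],[0,0,0,0,0,0,0]]]'
python3 st.py; python3 - <<'E'
from h import *
im=capture("wrist");cv2.imwrite("pics/w4.png",im);cv2.imwrite("pics/w4c.png",cv2.resize(im[130:430,40:440],(800,600),interpolation=cv2.INTER_CUBIC))
E
```

```text
time_s: 5.9
eef_pos: [505.9, -349.8, 63.6]
ee_rot: [0.001, 0.939, -0.344, 0.001]
force: [1.1, -2.3, -0.1]
grip_width: 0.001
grip_force: 1.3
time_s: 6.7
eef_pos: [490.9, -343.5, 63.0]
ee_rot: [0.0, 0.866, -0.5, 0.0]
force: [0.9, -1.7, 1.6]
grip_width: -0.003
grip_force: 0.8
t 6.7 yaw -60.0 tool-frame p x 23.9 y 38.2 z 63.0 F [ 0.9 -1.7  1.6] q6 1.81
```

View pics/w4c.png

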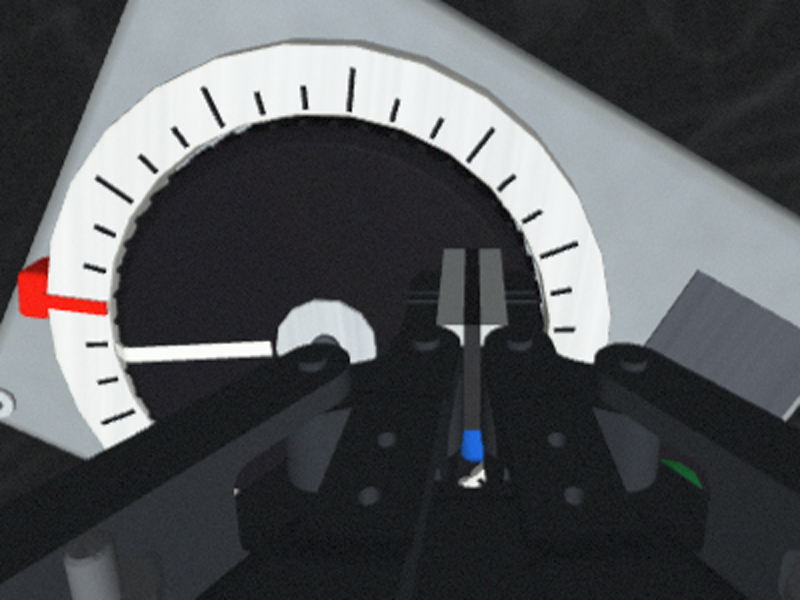

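The mark's outer end is at (100.5,307) and the red line's inner end at (94,285) in full-image pixels. The mark sits about a quarter-tick past the first 10° tick, so roughly 12° remain.

```bash
python3 - <<'E'
from h import *
s=sense()
for z in(44.5,48): angs(s,(100.5,307),(94,285),z)
angs(s,(94.,302.5),(94,285),44.5)
E
```

```text
(100.5, 307) r 63.0 ang 40.0
(94, 285) r 63.6 ang 27.1
diff 12.9
(100.5, 307) r 60.5 ang 38.2
(94, 285) r 63.6 ang 27.1
diff 11.1
(94.0, 302.5) r 65.8 ang 37.0
(94, 285) r 63.6 ang 27.1
diff 9.9
```

Allowing for the mark being higher than the ring, about 10° is left. I'll push 6°, back off, rise and look from above.

```bash

python3 -m crank '[[[-0.082,0.046,0,0,0,0.375,0],[-0.082,0.046,0,0,0,0.375,0],[0,0,0,0,0,0,0],[0,0,0,0,0,0,0],[0.2,0,0,0,0,0,0],[0.4,0,0,0,0,0,0],[0.3,0,0,0,0,0,0],[0,0,0,0,0,0,0]]]'
python3 -m crank '[[[0,0,-0.5,0,0,0,0],[0,0,-0.9,0,0,0,0],[0,0,-0.9,0,0,0,0],[0,0,-0.9,0,0,0,0],[0,0,-0.9,0,0,0,0],[0,0,-0.9,0,0,0,0],[0,0,-0.5,0,0,0,0],[0,0,0,0,0,0,0]]]'
python3 st.py; python3 - <<'E'
from h import *
im=capture("wrist");cv2.imwrite("pics/w5.png",im);cv2.imwrite("pics/w5c.png",cv2.resize(im[80:305,130:430],(800,600),interpolation=cv2.INTER_CUBIC))
E
```

```text
time_s: 7.55
eef_pos: [496.1, -362.5, 62.6]
ee_rot: [0.0, 0.838, -0.546, 0.0]
force: [0.5, 0.4, 0.1]
grip_width: 0.0
grip_force: 0.0
time_s: 8.35
eef_pos: [496.2, -361.6, 202.4]
ee_rot: [0.0, 0.838, -0.545, 0.002]
force: [-0.5, 0.7, -0.4]
grip_width: 0.004
grip_force: 0.0
t 8.35 yaw -66.1 tool-frame p x 46.5 y 38.0 z 202.4 F [-0.5  0.7 -0.4] q6 1.9
```

View pics/w5c.png

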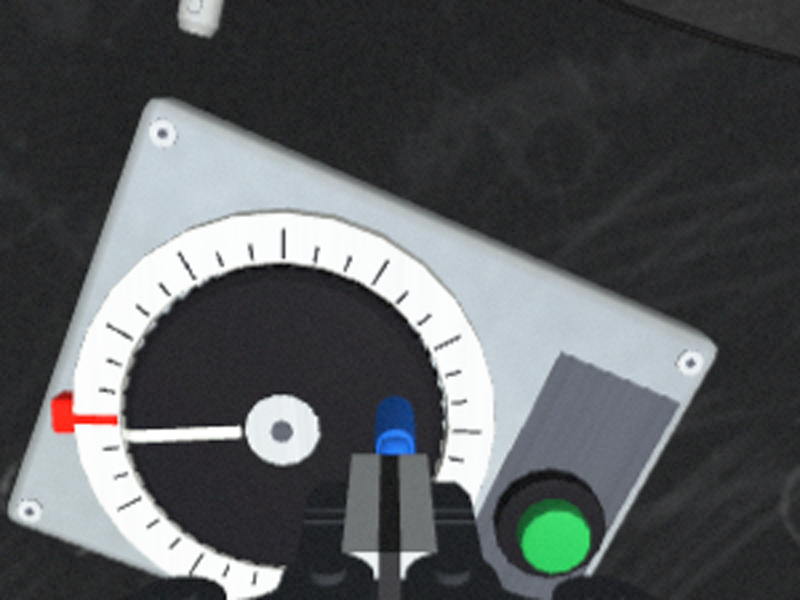

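Mark's outer end at crop (124,437), red line's inner end (118,420), hub (282,431), 10° tick (110,449). After parallax correction about 4.4° remains. I'll do the final push from the same contact, turned 4.4° further, then back off and rise again.

```bash

python3 -m crank '[[[-0.122,0.138,0.5,0,0,0.55,0],[0,0,0.9,0,0,0,0],[0,0,0.9,0,0,0,0],[0,0,0.9,0,0,0,0],[0,0,0.9,0,0,0,0],[0,0,0.9,0,0,0,0],[0,0,0.5,0,0,0,0],[0,0,0,0,0,0,0]]]'
python3 st.py
python3 -m crank '[[[-0.3,0,0,0,0,0,0],[-0.3,0,0,0,0,0,0],[-0.15,0,0,0,0,0,0],[-0.08,0,0,0,0,0,0],[-0.07,0,0,0,0,0,0],[0,0,0,0,0,0,0],[0,0,0,0,0,0,0],[0,0,0,0,0,0,0]]]'
python3 st.py
python3 -m crank '[[[0.3,0,0,0,0,0,0],[0.6,0,0,0,0,0,0],[0,0,-0.9,0,0,0,0],[0,0,-0.9,0,0,0,0],[0,0,-0.9,0,0,0,0],[0,0,-0.9,0,0,0,0],[0,0,-0.9,0,0,0,0],[0,0,-0.9,0,0,0,0]]]'
python3 -m crank '[[[0,0,0,0,0,0,0],[0,0,0,0,0,0,0],[0,0,0,0,0,0,0],[0,0,0,0,0,0,0],[0,0,0,0,0,0,0],[0,0,0,0,0,0,0],[0,0,0,0,0,0,0],[0,0,0,0,0,0,0]]]'
python3 st.py; python3 - <<'E'
from h import *
im=capture("wrist");cv2.imwrite("pics/w6.png",im);cv2.imwrite("pics/w6c.png",cv2.resize(im[80:305,130:430],(800,600),interpolation=cv2.INTER_CUBIC))
E
```

```text
time_s: 9.2
eef_pos: [490.5, -359.0, 60.5]
ee_rot: [-0.0, 0.817, -0.577, -0.002]
force: [-0.4, 0.3, -0.0]
grip_width: -0.002
grip_force: 0.0
t 9.2 yaw -70.5 tool-frame p x 45.0 y 38.8 z 60.5 F [-0.4  0.3 -0. ] q6 1.98
time_s: 10.0
eef_pos: [484.0, -338.9, 62.8]
ee_rot: [-0.0, 0.817, -0.577, 0.0]
force: [0.3, -2.4, 1.6]
grip_width: -0.001
grip_force: 0.7
t 10.0 yaw -70.5 tool-frame p x 23.8 y 38.2 z 62.8 F [ 0.3 -2.4  1.6] q6 1.99
time_s: 10.8
eef_pos: [491.4, -360.1, 198.4]
ee_rot: [-0.0, 0.817, -0.577, -0.0]
force: [0.2, 0.9, 1.2]
grip_width: 0.001
grip_force: 0.0
time_s: 11.6
eef_pos: [491.4, -360.0, 197.8]
ee_rot: [-0.0, 0.817, -0.577, -0.0]
force: [0.7, -0.3, -0.3]
grip_width: 0.002
grip_force: 0.0
t 11.6 yaw -70.5 tool-frame p x 46.2 y 38.3 z 197.8 F [ 0.7 -0.3 -0.3] q6 1.98
```

View pics/w6c.png

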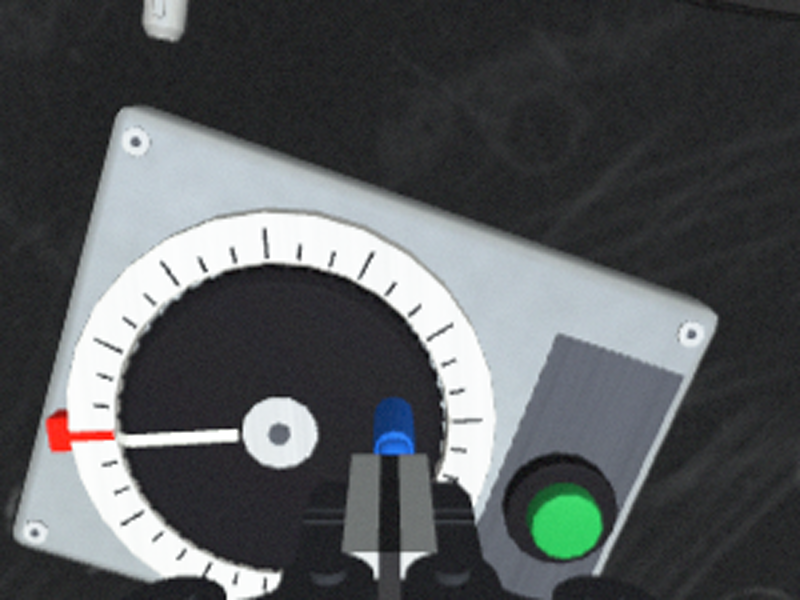

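Now the mark's end (120,441) meets the red line (112,436), within about 1° after parallax. I'll check the button position from this view and go over it at height, turning the fingers' spread away from the peg.

```bash

python3 - <<'E'
from h import *
s=sense();m,T=cam("wrist",s);f=lambda u,v:(u/2.6667+130,v/2.6667+80)
print("but",onz(m,T,f(566,525),52).round(1),"hub",onz(m,T,f(280,433),50).round(1))
angs(s,f(120,441),f(112,436),48)
E
python3 -m crank '[[[-0.42,0.34,0,0,0,0,0],[-0.42,0.34,0,0,0,0,0],[-0.42,0.34,0,0,0,0,0],[-0.42,0.34,0,0,0,0,0],[-0.42,0.34,0,0,0,0,0],[-0.42,0.34,0,0,0,0,0],[-0.42,0.34,0,0,0,0,0],[-0.42,0.34,0,0,0,0,0]]]'
python3 -m crank '[[[0,0,0,0,0,-1,0],[0,0,0,0,0,-1,0],[0,0,0,0,0,-1,0],[0,0,0,0,0,-1,0],[0,0,0,0,0,-1,0],[0,0,0,0,0,-1,0],[0,0,0,0,0,-1,0],[0,0,0,0,0,-1,0]]]'; python3 st.py
```

```text
but [ 399.9 -302.9   52. ] hub [ 512.1 -301.7   50. ]
(174.99943750703116, 245.37293283833952) r 60.3 ang 25.1
(171.99947500656242, 243.49795627554656) r 64.3 ang 24.2
diff 0.8
time_s: 12.45
eef_pos: [398.8, -303.2, 197.9]
ee_rot: [0.0, 0.817, -0.577, 0.0]
force: [-0.8, -0.1, -1.0]
grip_width: -0.0
grip_force: 0.0
time_s: 13.25
eef_pos: [399.3, -303.5, 197.9]
ee_rot: [0.0, 0.999, -0.054, 0.0]
force: [-0.8, -0.2, 0.2]
grip_width: 0.002
grip_force: 0.0
t 13.25 yaw -6.2 tool-frame p x -112.2 y 12.0 z 197.9 F [-0.8 -0.2  0.2] q6 0.79
```

```bash

python3 -m crank '[[[0,0,0.8,0,0,0,0],[0,0,0.9,0,0,0,0],[0,0,0.9,0,0,0,0],[0,0,0.9,0,0,0,0],[0,0,0.9,0,0,0,0],[0,0,0.7,0,0,0,0],[0,0,0.3,0,0,0,0],[0,0,0,0,0,0,0]]]'
python3 -m crank '[[[0,0,0.08,0,0,0,0],[0,0,0.08,0,0,0,0],[0,0,0.08,0,0,0,0],[0,0,0.08,0,0,0,0],[0,0,0.08,0,0,0,0],[0,0,0,0,0,0,0],[0,0,0,0,0,0,0],[0,0,0,0,0,0,0]]]'; python3 st.py
```

```text
time_s: 14.05
eef_pos: [399.1, -303.3, 62.3]
ee_rot: [-0.0, 0.998, -0.057, -0.0]
force: [-0.3, 0.2, 0.5]
grip_width: 0.0
grip_force: 0.0
time_s: 14.85
eef_pos: [399.3, -303.5, 52.9]
ee_rot: [0.0, 0.998, -0.057, 0.0]
force: [-0.7, -0.1, 0.5]
grip_width: 0.001
grip_force: 0.0
t 14.85 yaw -6.5 tool-frame p x -112.1 y 12.6 z 52.9 F [-0.7 -0.1  0.5] q6 0.8
```

```bash

python3 -m crank '[[[0,0,0.05,0,0,0,0],[0,0,0.05,0,0,0,0],[0,0,0.05,0,0,0,0],[0,0,0.05,0,0,0,0],[0,0,0.05,0,0,0,0],[0,0,0,0,0,0,0],[0,0,0,0,0,0,0],[0,0,0,0,0,0,0]]]'; python3 st.py
```

```text
time_s: 15.65
eef_pos: [399.4, -303.6, 46.7]
ee_rot: [0.0, 0.998, -0.057, 0.0]
force: [-0.7, -0.1, 4.2]
grip_width: -0.002
grip_force: 2.2
t 15.65 yaw -6.5 tool-frame p x -112.0 y 12.7 z 46.7 F [-0.7 -0.1  4.2] q6 0.8
```

```bash

python3 -m crank '[[[0,0,0.04,0,0,0,0],[0,0,0.04,0,0,0,0],[0,0,0.02,0,0,0,0],[0,0,0,0,0,0,0],[0,0,0,0,0,0,0],[0,0,0,0,0,0,0],[0,0,0,0,0,0,0],[0,0,0,0,0,0,0]]]'; python3 st.py
```

```text
time_s: 16.45
eef_pos: [399.5, -303.7, 45.7]
ee_rot: [0.0, 0.998, -0.057, 0.0]
force: [-5.5, 5.0, 25.2]
grip_width: -0.003
grip_force: 12.0
t 16.45 yaw -6.5 tool-frame p x -111.9 y 12.8 z 45.7 F [-5.5  5.  25.2] q6 0.8
```

The button has bottomed: 6.3 mm down, and the force jumped to 25 N. I'll retreat upwards and take a last look.

```bash

python3 -m crank '[[[0,0,-0.2,0,0,0,0],[0,0,-0.4,0,0,0,0],[0,0,-0.8,0,0,0,0],[0,0,-0.9,0,0,0,0],[0,0,-0.9,0,0,0,0],[0,0,-0.9,0,0,0,0],[0,0,-0.9,0,0,0,0],[0,0,-0.9,0,0,0,0]]]'
python3 -m crank '[[[0.3,0,-0.3,0,0,0,0],[0.6,0,0,0,0,0,0],[0.5,0,0,0,0,0,0],[0,0,0,0,0,0,0],[0,0,0,0,0,0,0],[0,0,0,0,0,0,0],[0,0,0,0,0,0,0],[0,0,0,0,0,0,0]]]'
python3 st.py; python3 - <<'E'
from h import *
im=capture("wrist");cv2.imwrite("pics/w7.png",im);cv2.imwrite("pics/w7c.png",cv2.resize(im[0:270,150:450],(667,600),interpolation=cv2.INTER_CUBIC))
E
```

```text
time_s: 17.25
eef_pos: [399.0, -303.1, 192.3]
ee_rot: [-0.0, 0.998, -0.057, -0.0]
force: [0.2, 0.1, 0.4]
grip_width: 0.004
grip_force: 0.0
time_s: 18.05
eef_pos: [433.8, -307.5, 199.1]
ee_rot: [-0.0, 0.998, -0.057, -0.0]
force: [-0.1, 1.0, 0.2]
grip_width: -0.001
grip_force: 0.0
t 18.05 yaw -6.5 tool-frame p x -77.4 y 12.7 z 199.1 F [-0.1  1.   0.2] q6 0.85
```

View pics/w7c.png

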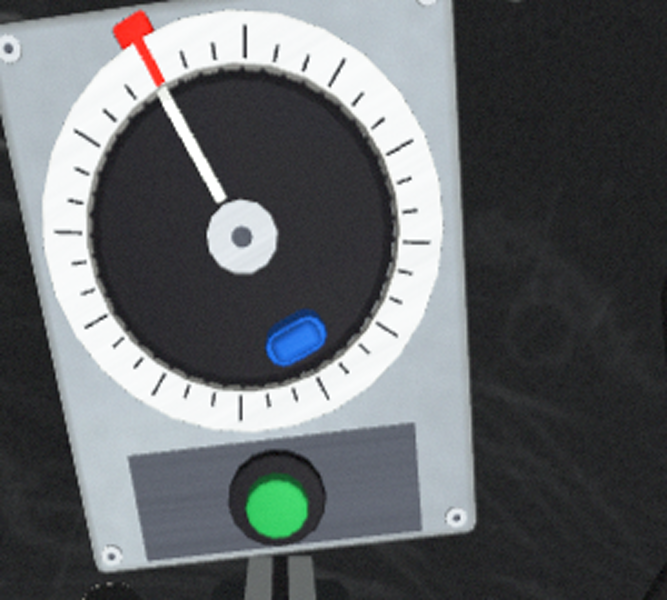

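The white mark (163,90) runs straight into the red line (160,83). The button (277,507) is up, and the robot is clear of everything.

```bash
python3 -c "
from rig import *
print(finish_job())"
```

```text
the job is handed in; nothing more can be done
None
```

The job is handed in: in the last picture the index mark lines up with the red line, the green button had been pressed to its stop and is up again, and the arm is clear of everything; the hand-in returned no verdict.

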